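# Shut the slide case and hold the cool box open

### The job

Fold the yellow slide case shut where it stands and press it down so that its two halves meet flush, edge to edge. Then take the white lid of the blue cool box by its metal bar handle, lift it to 60 degrees open and hold it there so that a colleague can put the case in: the lid falls shut when let go, so finish with the fingers still on the bar holding the lid still at 60 degrees (within 5 degrees). Do not push the dishes, bottle, jar, beaker or tip box out of their places.

Things in the scene. Friction and masses are not known exactly. Their poses are not given: they have to be found in the camera images.
- case: yellow slide case, loose on the bench, about 0.38 kg in all: two shallow shells of 85 mm (its x) by 100 mm (its y), each 18 mm high, 36 mm high when shut; glass slides stand in the lower half, up to 29 mm above the bench. Origin under the centre of the lower half; x points from the hinge edge (the one nearer the robot) to the free edge, z up
- case_hinge (a point): middle of the case's hinge line, on the lower half's rim: 42.5 mm from the case origin towards -x of the case, 18 mm above the bench; the hinge runs along the case's y
- case_edge (a point): middle of the free edge of the upper half's outer face: in the closed case 85 mm ahead of the hinge and 18 mm above it; turns with the upper half (about the hinge line)
- case_lid (a joint): opening angle of the case's upper half, rad: 0 shut and flush, 1.57 standing upright, 2.3 at its stop leaning back towards the robot. A stiff hinge (about 0.04 N m): it stays where it is left, so it must be pressed down all the way; about 1 N at its free edge moves it
- cooler: bench cool box, blue with a white lid, fixed on a grey stand that lifts its underside 2 to 32 mm above the bench (differs each time): 170 mm deep (its x) by 220 mm wide (its y), body 110 mm high, white lid 30 mm thick on top. Origin at the centre of the box's underside, on top of the stand; x points away from the robot, from the bar side to the hinge side, z up
- cooler_hinge (a point): middle of the lid's hinge line on the far rim of the cool box: 85 mm from its origin along its x, 110 mm above its underside; the hinge runs along the box's y
- bar_mid (a point): middle of the round bar, 14 mm thick, 130 mm long along the box's y between two legs: with the lid shut 195 mm from the hinge line towards -x of the box (25 mm in front of the box's front) and 58 mm above the hinge (168 mm above the box's underside, 28 mm above the lid's top); it swings up and away from the robot on a circle of 203.4 mm about the hinge line
- cooler_lid (a joint): opening angle of the cool box lid, rad: 0 shut, 1.047 = 60 degrees, stop at 1.45. Lid and bar weigh about 0.45 kg, give or take a quarter; the lid falls shut from any angle when let go (about 2 N at the bar to lift it)
- dishes_small: bystander: stack of two small petri dishes, 60 mm across, 30 mm high, between the case and the cool box; origin under its centre
- dishes_mid: bystander: stack of four petri dishes, 90 mm across, 60 mm high, at the far side of the bench; origin under its centre
- jar: bystander: amber glass jar with black cap, 50 mm across, 80 mm high, in the middle of the bench; origin under its centre
- beaker: bystander: small glass beaker, 60 mm across, 60 mm high, in the middle nearest the robot; origin under its centre
- tip_box: bystander: closed white pipette-tip box with blue top, 80 x 115 x 85 mm, far side; origin under its centre
- wash_bottle: bystander: white wash bottle with blue cap and bent spout, 70 mm across, 190 mm high, far side; origin under its centre
Not all that is in view belongs to the job. Of the things that look like the case, the middle-sized one is meant.

How it is judged (in metres and radians):
On the way, in this order (a step that is already met when the one before it is completed fails the run):
1. the slide case is shut, its halves flush, with the cool box still closed (value of joint case_lid below 0.03 rad and value of joint cooler_lid below 0.15 rad), for 0.2 s.
2. the fingers hold the cool box lid by its bar at 60 degrees, within 5 (value of joint cooler_lid between 0.96 and 1.134 rad and contact force between the fingers and cooler_lid_c2 above 0.3 N), for 0.3 s.
At the end, for the whole second after the job is handed in: The slide case stands on the bench shut to within 0.03 rad and untouched; the cool box lid is still, open at 60 degrees within 5 degrees, carried by the fingers on its bar (contact above 0.3 N) and not propped on the case (all of step 2 and value of joint case_lid below 0.03 rad and height (world z) of case below 0.008 m and angle between case's own z axis and vertical below 0.1 rad and velocity of joint cooler_lid between -0.08 and 0.08 rad/s and contact force between case and cooler below 0.2 N and contact force between the arm and case below 0.2 N); the arm keeps its last pose, push and grip.
It fails at once if a bystander (dishes, jar, beaker, tip box or wash bottle) pushed more than 30 mm (distance of any of dishes_small, dishes_mid, jar, beaker, tip_box, wash_bottle from where it was at the start of the episode above 0.03 m).
It fails at once if the slide case tipped over or pushed more than 80 mm from its place (angle between case's own z axis and vertical above 0.5 rad or distance of case from where it was at the start of the episode above 0.08 m).
It also fails if it takes over 61 s, if anything falls off the work surface, if the arm or the gripper's body presses on something with over 40 N, if the wrist force passes 120 N, or if a joint passes its speed limit or range.

### The arm

A 6-joint arm with a two-finger parallel gripper is mounted at the origin on the work surface. World frame = base frame: x ahead of the robot, y to its left, z up, the work surface at z = 0. Lengths are in mm, angles in rad, forces in N, time in s.
With the tool pointing down it reaches from about 400 to 925 mm from the base axis. Payload 12.5 kg.
Tool frame: the origin (TCP) lies midway between the tips of the shut fingers; the grasp point (between the pads) lies 19 mm behind it (ctrl.pinch_z is the distance from the TCP to the grasp point, in mm); z points along the fingers, y is the line along which they close (so a half turn about z gives the same grasp; the last joint's range is limited). The gripper opens to 95 mm and grips with 3 to 60 N. Pads are 20 mm wide; open, the fingers measure 119 mm over their backs; the gripper's body (75 mm by 180 mm) begins 59 mm behind the grasp point.
Start: joints at [1.213, 0.491, 1.559, -0, 1.092, -0.106], TCP at [155.699, 605.314, 214.661] pointing down, gripper open.
Joint ranges: [-3.1, 3.1], [-0.84, 2.19], [0.05, 2.79], [-1.13, 4.28], [0.06, 2.93], [-2.69, 2.69]. Speed limits (rad/s): [2.22, 2.22, 2.79, 3.14, 3.14, 3.14].

### API

Orientations are given as [roll, pitch, yaw] about the fixed x, y, z axes, in that order (R = Rz(yaw) Ry(pitch) Rx(roll)).
In Python, from workcell import sensors, camera, get_calibration, workorder, nets, ctrl gives the robot as it stands.
- The arm moves only by the tool jog_arm, never from a script. Its argument "deltas" is text: rows parted by semicolons, each of 4 numbers parted by spaces: the shift along the tool's x, y, z in mm, then the turn about the tool's z in degrees. A call has exactly 5 rows; each row shifts and turns the commanded pose from where the row before left it, along the tool's axes as they then stand; what a row does not reach is not made up. A row lasts 1/12 s, in which the tool goes at most 41.7 mm and 7.16 degrees, less where a joint would pass 70% of its speed; a pose out of reach is approached as far as the arm can. A call is refused whole if a number of a shift passes 41.7 or a number of a turn 7.16, either way. A call with a gripper value outside its range is refused whole. "grip" is the opening, from 0 (shut) to 1 (fully open), set as the call begins (left out, the last holds). The fingers move at their own pace and stop on an object; "force" is the grip in N (left out, the last holds). Time passes only in rows, so rows that do not move let the fingers close, or fill a call up. It gives the time, the measured TCP pose, the force, the opening and the grip force at its end, in the units of the state.
- sensors.state(): the state, without advancing time (a new reading comes with each control period).
- camera(name): name is "scene" or "side" or "wrist"; returns the picture (420x560x3 uint8, red, green, blue); there is no depth.
- get_calibration(name): a dict with "fx", "fy", "cx", "cy" (pixels), "camera_from_world" (4x4, takes a point from world to camera coordinates). Camera axes: x right, y down, z forward; pixel columns grow to the right and rows downward; lengths in mm; the calibration is good to about 2 mm. A picture is of the moment at which its call begins: read the wrist's pose just before it. get_calibration takes no time and is no camera call; for the wrist camera it gives the pose at the moment of the call.
- workorder.close_job(): hands the job in; it is judged then, once.
Trained networks look in the newest picture that a camera, given by its name, has taken for a name from the list of things; names that differ only in an ending like _2 or _b are one class to them, and where a whole thing is asked for, a point or a joint stands for the part that bears it (a point fixed in the world has none). Each returns a list of dicts, best first, with "confidence" (0 to 1); they miss things now and then, are a little off and sometimes report something else, mostly with a low value. They report only what shows in the picture. A call takes as long as a camera call. They do not tell look-alikes from the thing itself.
- nets.search_frame(camera, thing): "point" ([column, row] in pixels, amid what is visible of it).
- nets.cut_out(camera, thing): "mask" (420x560 bool, what is visible of it) and "point" ([column, row] in pixels, amid what is visible of it).
- nets.mark_of(camera, thing): "point" ([column, row] in pixels: a listed point, or the origin of a listed thing).
The state is a dict: "t": time; "joint_positions": joint angles; "joint_vel": joint speeds; "effort": joint torques, N m; "ee_pos": TCP position; "ee_rot": TCP orientation; "contact_force": force on the tool from outside, world axes, zero at the start; "ft_torque": the same for the moment, N m; "grip_width": finger opening in mm; "grip_force": force on a finger pad.
Only numpy, scipy, OpenCV 4.12 (cv2) and the standard library are available. Lean on these libraries where they do the work, as an engineer would, in place of code of your own. Each camera call takes 0.05 s, during which the arm holds its last target. There are 200 camera calls.

## Working session

There is one attempt and no reset: what is moved stays moved. The work goes in short steps, Python scripts to look and compute and a tool call to move; the robot and the scene stay as the last step left them, time stands still between calls to the robot, and variables do not carry over. Pictures are saved under pics/ and viewed, at most 10 in all, crops included, and the job is handed in when it is done.

Besides the shell and the picture viewer there is one more tool, called after "Emit:" in YAML: its name, and indented under it one key for each argument. jog_arm: Moves the arm, as the interface text tells. Its arguments: {"type":"object","properties":{"deltas":{"type":"string"},"grip":{"type":"number"},"force":{"type":"number"}},"required":["deltas"]}

```bash
mkdir -p pics; ls; python3 - <<'E'
from workcell import sensors,camera,get_calibration,nets,ctrl
import cv2,numpy as np
s=sensors.state();print(s)
ims=[]
for c in("scene","side"):
    im=camera(c);ims.append(im);cv2.imwrite(f"pics/{c}0.png",im[:,:,::-1])
    k=get_calibration(c);T=np.array(k["camera_from_world"]);print(c,k["fx"],k["cx"],k["cy"],(-T[:3,:3].T@T[:3,3]).round())
    for th in("case","case_hinge","case_edge","cooler","cooler_hinge","bar_mid","dishes_small","jar","beaker"):
        print(th,[(np.round(d["point"]).tolist(),round(d["confidence"],2)) for d in nets.mark_of(c,th)][:4])
E
```

```text
pics
{'t': 0.0, 'joint_positions': array([ 1.21339721e+00,  4.91568298e-01,  1.55947940e+00, -2.62977639e-05,
        1.09169729e+00, -1.05613557e-01]), 'joint_vel': array([-0.00105866, -0.00105085,  0.00124459, -0.00034002,  0.00059397,
       -0.00052018]), 'effort': array([-2.89218202e-03, -6.12637353e+01, -2.58177620e+01,  6.91901240e-02,
        4.83259920e-02, -1.25395986e-04]), 'ee_pos': array([155.60987031, 605.05143256, 214.04600797]), 'ee_rot': array([-3.14044428e+00, -9.82826706e-05,  2.88981917e+00]), 'contact_force': array([-0.95279692, -0.59140008, -0.694378  ]), 'ft_torque': array([-0.00208826, -0.00391937,  0.02190839]), 'grip_force': 0.0, 'grip_width': 94.83134606924794}
scene 463.5719195835628 280.32130146457735 204.23715415260273 [931. 673. 966.]
case [([280.0, 296.0], 0.94), ([332.0, 328.0], 0.8), ([434.0, 289.0], 0.55)]
case_hinge [([350.0, 312.0], 0.74), ([291.0, 297.0], 0.71), ([430.0, 262.0], 0.69), ([282.0, 115.0], 0.24)]
case_edge [([446.0, 299.0], 0.72), ([373.0, 293.0], 0.61)]
cooler [([248.0, 176.0], 0.57)]
cooler_hinge []
bar_mid [([280.0, 116.0], 0.98)]
dishes_small [([294.0, 247.0], 0.66)]
jar [([255.0, 257.0], 0.7), ([291.0, 249.0], 0.69)]
beaker [([332.0, 234.0], 0.9), ([208.0, 287.0], 0.45)]
side 391.104875294994 271.4289264872492 209.08194235881845 [ 435. -842.  658.]
case [([180.0, 203.0], 0.9), ([271.0, 203.0], 0.88), ([299.0, 216.0], 0.71)]
case_hinge [([287.0, 210.0], 0.85), ([172.0, 209.0], 0.85), ([255.0, 194.0], 0.69)]
case_edge [([185.0, 182.0], 0.8), ([309.0, 214.0], 0.78), ([242.0, 173.0], 0.57)]
cooler [([274.0, 332.0], 0.82)]
cooler_hinge [([315.0, 286.0], 0.84)]
bar_mid [([218.0, 284.0], 0.82)]
dishes_small [([265.0, 245.0], 0.63)]
jar [([307.0, 247.0], 0.62)]
beaker [([217.0, 250.0], 0.68)]
```

```bash
python3 - <<'E'
import cv2
a=cv2.imread("pics/scene0.png")
cv2.imwrite("pics/scene0b.png",cv2.resize(a,(784,588),interpolation=cv2.INTER_CUBIC))
b=cv2.imread("pics/side0.png")
cv2.imwrite("pics/side0b.png",cv2.resize(b,(784,588),interpolation=cv2.INTER_CUBIC))
E
```

```text
(no output)
```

View pics/scene0b.png

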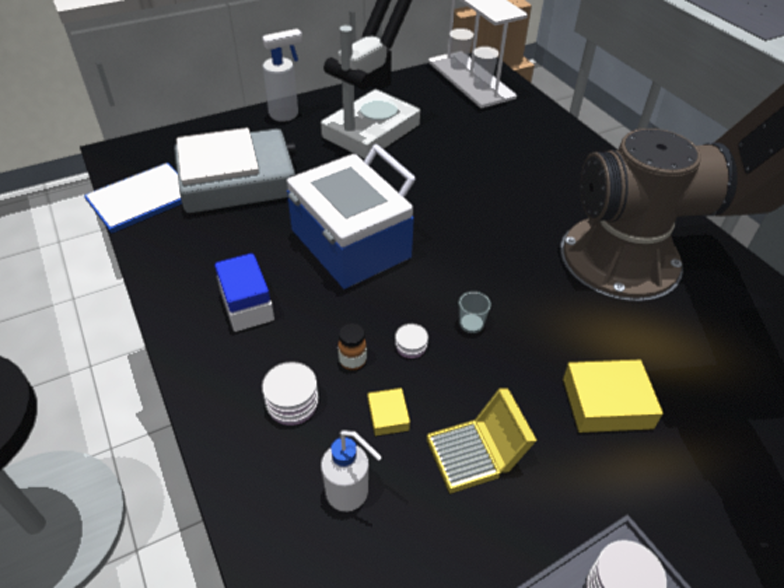

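View pics/side0b.png

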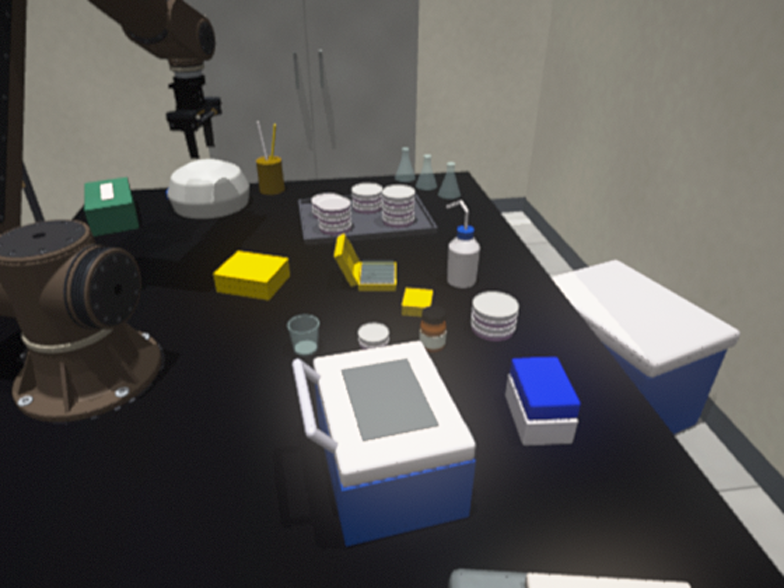

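The scene shows three yellow boxes:
- A big closed one at scene (437,282).
- A small closed one at (277,294).
- An open one with slides at (343,314).

The open one is middle-sized, so it fits. I'll triangulate it and check it in a crop.

```bash
cat > h.py <<'E'
from workcell import sensors,camera,get_calibration,nets,ctrl
import cv2,numpy as np
from scipy.optimize import least_squares
def cal(c):
    k=get_calibration(c);return k,np.array(k["camera_from_world"])
def proj(c,P,kt=None):
    k,T=kt or cal(c);q=np.atleast_2d(P)@T[:3,:3].T+T[:3,3]
    return np.c_[k["fx"]*q[:,0]/q[:,2]+k["cx"],k["fy"]*q[:,1]/q[:,2]+k["cy"]]
def onplane(c,uv,z):
    k,T=cal(c);d=T[:3,:3].T@np.array([(uv[0]-k["cx"])/k["fx"],(uv[1]-k["cy"])/k["fy"],1]);o=-T[:3,:3].T@T[:3,3]
    return o+d*(z-o[2])/d[2]
def tri(a,b,ca="scene",cb="side"):
    f=lambda P:np.r_[proj(ca,P)[0]-a,proj(cb,P)[0]-b]
    r=least_squares(f,[500,0,50]);return r.x,np.abs(r.fun).max()
def polys(p,s=1):
    x,y,yaw=p
    R=np.array([[np.cos(yaw),-np.sin(yaw)],[np.sin(yaw),np.cos(yaw)]])
    def w(P):
        P=np.array(P,float);return np.c_[P[:,:2]@R.T+[x,y],P[:,2]]
    return w
E
python3 - <<'E'
from h import *
for n,a,b in [("hinge",(350,312),(255,194)),("edge",(373,293),(242,173)),("case",(332,328),(271,203)),("bar",(280,116),(218,284)),("dsm",(294,247),(265,245)),("jar",(255,257),(307,247)),("beaker",(332,234),(217,250))]:
    r=tri(np.array(a),np.array(b));print(n,r[0].round(1),round(r[1],1))
# lid top corners of the cooler: scene px from the view (x1.4)
im=cv2.imread("pics/scene0.png");im2=cv2.imread("pics/side0.png")
c1=cv2.resize(im[265:365,290:400],(440,400),interpolation=cv2.INTER_CUBIC)
c2=cv2.resize(im2[150:220,225:305],(457,400),interpolation=cv2.INTER_CUBIC)
top=np.hstack([c1,c2[:,:350]])
cv2.imwrite("pics/crop.png",top)
for c in("scene","side"):
    camera(c)
    for th in("case","case_lid","cooler","cooler_lid"):
        for i,d in enumerate(nets.cut_out(c,th)[:4]):
            m=d["mask"];print(c,th,i,np.round(d["point"]),m.sum(),round(d["confidence"],2))
            np.save(f"pics/{c}_{th}_{i}.npy",m)
E
```

```text
hinge [516.9 257.4  24.4] 1.0
edge [477.9 272.7  96.5] 1.5
case [564.1 257.  -12.4] 2.4
bar [ 403.4 -311.3  171.4] 0.3
dsm [525.7  14.1  -1.6] 0.7
jar [635.4  -5.6  -4.5] 0.9
beaker [399.5  15.9  -9.5] 2.9
scene case 0 [437. 285.] 2886 0.97
scene case 1 [278. 296.] 836 0.89
scene case 2 [349. 319.] 3105 0.83
scene case_lid 0 [356. 308.] 1501 0.86
scene case_lid 1 [440. 280.] 2450 0.68
scene case_lid 2 [276. 298.] 673 0.58
scene cooler 0 [250. 156.] 6116 0.78
scene cooler_lid 0 [251. 142.] 3737 0.86
side case 0 [295. 215.] 367 0.88
side case 1 [260. 194.] 1045 0.78
side case 2 [180. 198.] 1395 0.77
side case_lid 0 [250. 186.] 418 0.91
side case_lid 1 [297. 213.] 281 0.85
side case_lid 2 [179. 193.] 1024 0.85
side cooler 0 [275. 316.] 13219 0.96
side cooler_lid 0 [272. 299.] 9100 0.88
side cooler_lid 1 [259. 193.] 976 0.32
```

View pics/crop.png

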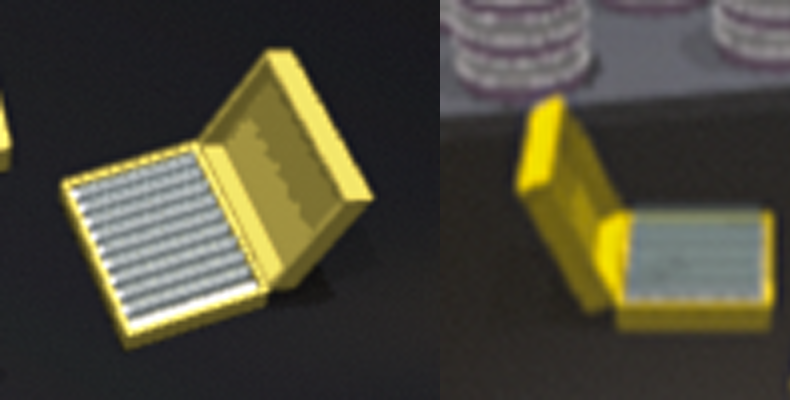

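The crop confirms it: the open case with slides is the middle-sized one. Its free edge of the upper half is at the top right, scene px (360,296). Next I fit poses to the corners.

```bash
python3 - <<'E'
from h import *
K={c:cal(c) for c in("scene","side")}
S=lambda u,v:("scene",290+u/4,265+v/4)
D=lambda u,v:("side",225+(u-440)/5.7143,150+v/5.7143)
def L(y,u,v):return ("L",u,y,v)
obs=[((42.5,-50,18),S(62,184)),((42.5,50,18),S(125,334)),((-42.5,50,18),S(268,290)),((-42.5,-50,18),S(197,142)),((42.5,50,0),S(127,347)),((42.5,-50,0),S(66,197)),
(L(-50,85,0),S(268,52)),(L(50,85,0),S(357,200)),(L(-50,85,18),S(292,50)),(L(50,85,18),S(373,197)),
((-42.5,-50,18),D(617,303)),((42.5,-50,18),D(772,303)),((42.5,-50,0),D(770,329)),((42.5,50,18),D(773,212)),((-42.5,-50,0),D(617,330)),
(L(-50,85,18),D(517,190)),(L(-50,85,0),D(546,190)),(L(50,85,0),D(562,97)),(L(50,85,18),D(538,103)),(L(-50,0,18),D(590,310))]
def pt(p,q):
    x,y,yaw,th=p
    if q[0]=="L":
        _,u,yy,v=q;q=(-42.5+u*np.cos(th)-v*np.sin(th),yy,18+u*np.sin(th)+v*np.cos(th))
    c,s=np.cos(yaw),np.sin(yaw);return np.array([x+c*q[0]-s*q[1],y+s*q[0]+c*q[1],q[2]])
f=lambda p:np.concatenate([proj(o[0],pt(p,q),K[o[0]])[0]-o[1:] for q,o in obs])
r=least_squares(f,[560,257,0,2],loss="soft_l1");print("case",r.x.round(3));print(f(r.x).reshape(-1,2).round(1).tolist())
p=r.x
print("hinge",pt(p,(-42.5,0,18)).round(1),"edge",pt(p,L(0,85,18)).round(1),"edge in",pt(p,L(0,85,0)).round(1))
# cooler
S=lambda u,v:("scene",u/1.4,v/1.4);D=lambda u,v:("side",u/1.4,v/1.4)
ob=[((-85,110,140),S(412,203)),((85,110,140),S(345,240)),((85,-110,140),S(288,192)),
((-85,110,140),D(316,358)),((85,110,140),D(425,343)),((85,-110,140),D(470,447)),((-85,-110,140),D(331,478)),
((-110,0,168),("scene",280,116)),((-110,0,168),("side",218,284)),((85,0,110),("side",315,286)),((85,110,0),S(346,286)),((85,-110,0),D(466,515))]
def pc(p,q):
    c,s=np.cos(p[2]),np.sin(p[2]);return np.array([p[0]+c*q[0]-s*q[1],p[1]+s*q[0]+c*q[1],q[2]+p[3]])
g=lambda p:np.concatenate([proj(o[0],pc(p,q),K[o[0]])[0]-o[1:] for q,o in ob])
r=least_squares(g,[510,-310,0,10],loss="soft_l1");print("cooler",r.x.round(3));print(g(r.x).reshape(-1,2).round(1).tolist())
print("bar",pc(r.x,(-110,0,168)).round(1),"hinge",pc(r.x,(85,0,110)).round(1))
# wrist pic
k,T=cal("wrist");print("wrist cam",(-T[:3,:3].T@T[:3,3]).round(),T[2,:3].round(2), proj("wrist",pt(p,(0,0,18)))[0])
E
```

```text
case [ 5.68455e+02  2.59072e+02 -1.53000e-01  2.01600e+00]
[[-0.4, -0.8], [0.3, -0.0], [-0.2, -0.3], [-0.6, -0.2], [-0.9, 0.5], [-1.8, 0.0], [0.0, -0.4], [-2.0, -0.3], [0.0, 0.2], [0.2, 0.2], [-0.1, -1.2], [-0.4, -1.1], [-0.1, -0.8], [-0.6, -0.5], [0.1, -1.1], [-0.5, -0.7], [-0.4, -2.9], [-0.6, -1.0], [-1.3, 0.1], [-0.4, -0.4]]
hinge [526.5 265.5  18. ] edge [474.2 273.6  87. ] edge in [490.3 271.1  94.7]
cooler [ 5.07664e+02 -2.95086e+02  1.20000e-01  1.19700e+00]
[[2.2, 2.5], [-1.9, -1.4], [-0.7, -9.3], [-4.4, 0.6], [-4.4, -1.5], [2.9, -0.4], [4.3, -1.9], [1.7, 0.9], [-2.9, -0.1], [0.7, 2.1], [-0.7, 2.1], [-0.4, 2.3]]
bar [ 398.5 -308.2  169.2] hinge [ 592.1 -284.9  111.2]
wrist cam [ 85. 624. 384.] [ 0.26 -0.07 -0.96] [120.80283723 520.79384759]
```

```bash
python3 - <<'E'
from h import *
print(tri(np.array((437,285)),np.array((180,198))))
for uv in [(567/1.4,372/1.4),(642/1.4,362/1.4),(660/1.4,412/1.4),(580/1.4,408/1.4)]: print(onplane("scene",uv,50).round())
E
```

```text
(array([276.75097536, 286.66698561,  11.76167253]), np.float64(0.10974309469747823))
[335. 223.  50.]
[202. 266.  50.]
[248. 359.  50.]
[362. 292.  50.]
```

Emit:
jog_arm:
  deltas: "0 0 0 -5.6; -28 -24 0 0; -28 -24 0 0; -28 -24 0 0; -28 -24 0 0"
  grip: 0
  force: 30

```text
t: 1.92
ee_pos: [252.2, 492.0, 214.7]
ee_rot: [3.141, 0.0, 2.988]
contact_force: [1.1, 0.2, -0.4]
grip_width: 67.2
grip_force: 0.0
```

Emit:
jog_arm:
  deltas: "-28 -24 0 0; -28 -24 0 0; -28 -24 0 0; -28 -24 0 0; -28 -24 0 0"

```text
t: 2.33
ee_pos: [372.5, 351.7, 214.9]
ee_rot: [3.141, 0.0, 2.988]
contact_force: [-0.2, 1.0, 0.9]
grip_width: 33.8
grip_force: 0.0
```

Emit:
jog_arm:
  deltas: "-25 -22 20 0; -25 -22 20 0; -15 -18 30 0; 0 0 35 0; 0 0 30 0"

```text
t: 2.75
ee_pos: [427.0, 280.6, 78.3]
ee_rot: [3.141, 0.001, 2.985]
contact_force: [0.6, 1.1, 0.1]
grip_width: 2.2
grip_force: 0.0
```

Emit:
jog_arm:
  deltas: "-20 0 0 0; -16 0 0 0; -13 0 0 0; -12 0 0 0; -12 0 0 0"

```text
t: 3.17
ee_pos: [499.3, 270.7, 79.9]
ee_rot: [3.141, 0.0, 2.987]
contact_force: [-0.2, 0.3, 0.6]
grip_width: 0.5
grip_force: 0.6
```

```bash
python3 - <<'E'
from h import *
print(sensors.state()["ee_pos"])
a=camera("scene");b=camera("side")
c1=cv2.resize(a[235:375,270:410],(400,400));c2=cv2.resize(b[120:220,205:305],(400,400))
cv2.imwrite("pics/p1.png",np.hstack([c1,c2])[:,:,::-1])
E
```

```text
[499.28719811 270.68496753  79.93942   ]
```

View pics/p1.png

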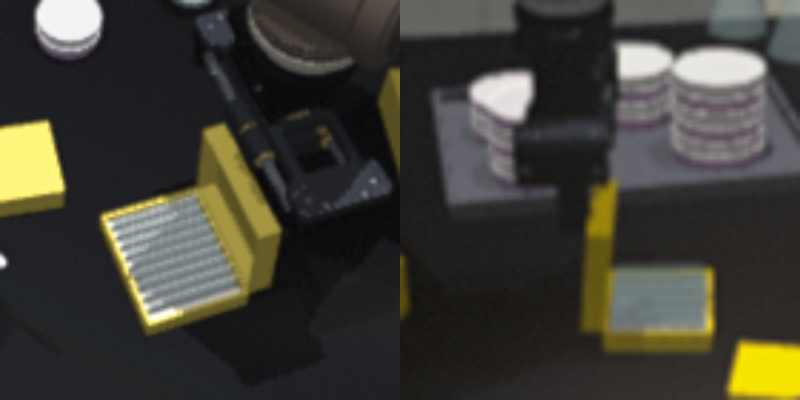

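The case stays in place (free-edge corner of the lower half near scene px (308,310)). The upper half now stands upright against the fingers.

Emit:
jog_arm:
  deltas: "-17 0 -3 0; -18 0 0 0; -20 0 3 0; -16 0 9 0; 0 0 0 0"

```text
t: 3.68
ee_pos: [570.1, 259.4, 69.7]
ee_rot: [3.141, 0.0, 2.987]
contact_force: [-0.6, -0.7, -0.4]
grip_width: 0.3
grip_force: 0.0
```

Emit:
jog_arm:
  deltas: "-8 0 7 0; -7 0 8 0; -5 0 9 0; -4 0 8 0; 0 0 0 0"

```text
t: 4.1
ee_pos: [592.3, 256.0, 36.8]
ee_rot: [-3.141, -0.001, 2.987]
contact_force: [-0.9, -0.3, -0.4]
grip_width: 0.3
grip_force: 0.0
```

Emit:
jog_arm:
  deltas: "0 0 1 0; 0 0 1 0; 0 0 1 0; 0 0 1 0; 0 0 0 0"

```text
t: 4.52
ee_pos: [592.1, 256.3, 36.1]
ee_rot: [3.141, 0.001, 2.988]
contact_force: [-3.3, -0.9, 10.5]
grip_width: 0.5
grip_force: 5.2
```

Emit:
jog_arm:
  deltas: "0 0 2 0; 0 0 1 0; 0 0 0 0; 0 0 0 0; 0 0 0 0"

```text
t: 4.93
ee_pos: [592.3, 256.4, 35.5]
ee_rot: [3.141, 0.002, 2.988]
contact_force: [-10.9, -4.1, 35.0]
grip_width: 0.1
grip_force: 17.1
```

Emit:
jog_arm:
  deltas: "0 0 -10 0; 0 0 -25 0; 0 0 -40 0; 0 0 -40 0; 0 0 -40 0"

```text
t: 5.35
ee_pos: [591.7, 256.2, 188.6]
ee_rot: [-3.142, -0.0, 2.988]
contact_force: [-0.0, 0.3, -0.4]
grip_width: 0.6
grip_force: 0.0
```

```bash
python3 - <<'E'
from h import *
a=camera("scene");b=camera("side")
c1=cv2.resize(a[275:365,290:380],(400,300),interpolation=cv2.INTER_CUBIC);c2=cv2.resize(b[175:220,240:300],(400,300),interpolation=cv2.INTER_CUBIC)
c3=cv2.resize(a[90:165,225:325],(400,300),interpolation=cv2.INTER_CUBIC);c4=cv2.resize(b[235:355,205:365],(400,300),interpolation=cv2.INTER_CUBIC)
cv2.imwrite("pics/p2.png",np.vstack([np.hstack([c1,c2]),np.hstack([c3,c4])])[:,:,::-1])
E
```

```text
(no output)
```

View pics/p2.png

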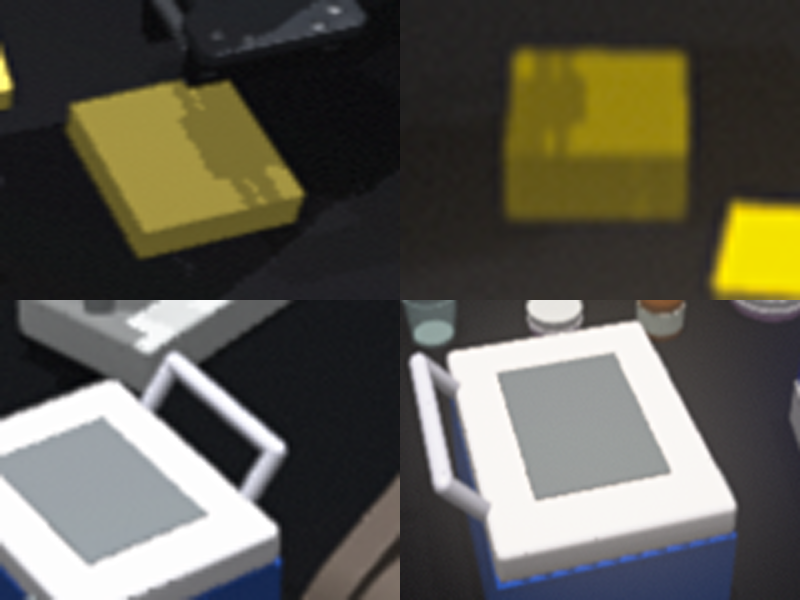

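The case is shut flush and has not moved. The bar ends are at scene (268,105) and (294.5,127.5), and at side (212,259) and (222,309). I'm refitting the cool box from these.

```bash
python3 - <<'E'
from h import *
K={c:cal(c) for c in("scene","side")}
A,B=(268.25,105),(294.5,127.5);C,D=(212.2,259),(221.8,309)
e1=tri(np.array(A),np.array(D));e2=tri(np.array(B),np.array(C));print(e1,e2,np.linalg.norm(e1[0]-e2[0]))
d=e2[0]-e1[0];print("bar yaw",np.arctan2(-d[0],d[1]),"mid",(e1[0]+e2[0])/2)
ob=[((-110,-65,168),("scene",*A)),((-110,65,168),("scene",*B)),((-110,65,168),("side",*C)),((-110,-65,168),("side",*D)),
((-85,110,140),("scene",293.5,146)),((-85,-110,140),("scene",252.5,110.5)),
((-85,110,140),("side",225,256)),((85,110,140),("side",302,244)),((85,-110,140),("side",338.5,317)),((-85,-110,140),("side",243.5,334))]
def pc(p,q):
    c,s=np.cos(p[2]),np.sin(p[2]);return np.array([p[0]+c*q[0]-s*q[1],p[1]+s*q[0]+c*q[1],q[2]+p[3]])
g=lambda p:np.concatenate([proj(o[0],pc(p,q),K[o[0]])[0]-o[1:] for q,o in ob])
r=least_squares(g,[510,-310,0,10],loss="soft_l1");print("cooler",r.x.round(3));print(g(r.x).reshape(-1,2).round(1).tolist())
print("bar",pc(r.x,(-110,0,168)).round(1),"hinge",pc(r.x,(85,0,110)).round(1))
E
```

```text
(array([ 409.17044973, -374.25731744,  172.99601221]), np.float64(0.036378424844656365)) (array([ 393.53626214, -241.85594017,  173.52687319]), np.float64(0.2702130402783496)) 133.32229497483686
bar yaw 0.11753748917262813 mid [ 401.35335594 -308.05662881  173.2614427 ]
cooler [ 5.11943e+02 -2.95465e+02  1.13000e-01  4.90000e+00]
[[-0.0, 0.4], [-1.1, 0.2], [0.8, 0.6], [0.5, -0.8], [1.6, 1.0], [0.8, -1.9], [-1.4, -1.3], [-0.4, -1.8], [2.5, 0.6], [-0.7, 3.7]]
bar [ 402.6 -307.9  172.9] hinge [ 596.4 -285.8  114.9]
```

Emit:
jog_arm:
  deltas: "0 0 -10 7.1; 0 0 -10 7.1; 0 0 -10 7.1; 0 0 -10 7.1; 0 0 -10 7.1"
  grip: 0.45
  force: 15

```text
t: 5.87
ee_pos: [591.9, 256.2, 236.6]
ee_rot: [-3.141, -0.0, 2.362]
contact_force: [-0.1, 0.4, -0.2]
grip_width: 28.2
grip_force: 0.0
```

Emit:
jog_arm:
  deltas: "0 0 -5 7.1; 0 0 -5 7.1; 0 0 -5 7.1; 0 0 -5 7.1; 0 0 0 7.1"

```text
t: 6.28
ee_pos: [592.3, 256.3, 257.2]
ee_rot: [3.141, -0.0, 1.742]
contact_force: [0.2, -0.4, -0.3]
grip_width: 42.7
grip_force: 0.0
```

Emit:
jog_arm:
  deltas: "0 0 0 3.6; -20 -9 0 0; -35 -17 0 0; -35 -17 0 0; -35 -17 0 0"

```text
t: 6.7
ee_pos: [545.8, 124.1, 256.0]
ee_rot: [-3.141, -0.0, 1.687]
contact_force: [0.7, 0.3, 1.4]
grip_width: 42.7
grip_force: 0.0
```

Emit:
jog_arm:
  deltas: "-35 -17 0 0; -35 -17 0 0; -35 -17 0 0; -35 -17 0 0; -35 -17 0 0"

```text
t: 7.12
ee_pos: [481.3, -59.8, 256.4]
ee_rot: [3.142, -0.0, 1.686]
contact_force: [0.8, 0.2, 0.4]
grip_width: 43.1
grip_force: 0.0
```

Emit:
jog_arm:
  deltas: "-35 -17 0 0; -35 -17 0 0; -35 -17 0 0; -35 -17 0 0; -20 -10 0 0"

```text
t: 7.53
ee_pos: [421.9, -228.9, 256.4]
ee_rot: [-3.141, 0.0, 1.684]
contact_force: [0.4, 0.6, 0.9]
grip_width: 42.5
grip_force: 0.0
```

Emit:
jog_arm:
  deltas: "-30 -11 0 0; -28 -10 0 0; -18 -7 0 0; 0 0 0 0; 0 0 0 0"

```text
t: 7.95
ee_pos: [403.8, -305.3, 256.1]
ee_rot: [-3.141, -0.001, 1.684]
contact_force: [-0.3, 0.7, -0.3]
grip_width: 42.7
grip_force: 0.0
```

```bash
python3 - <<'E'
from h import *
print(sensors.state()["ee_pos"])
w=camera("wrist");print([(d["point"],d["confidence"]) for d in nets.mark_of("wrist","bar_mid")])
bm=np.array([402.2,-308,173]);ex=np.array([-.114,.993,0])
pts=proj("wrist",np.array([bm,bm+65*ex,bm-65*ex]));print(pts.round(1))
o=w.copy()
for p in pts:cv2.circle(o,tuple(int(v) for v in p),3,(255,0,0),-1)
cv2.imwrite("pics/w1.png",o[:,:,::-1])
E
```

```text
[ 403.80315571 -305.27455194  256.05435788]
[([281.1, 222.7], 0.77)]
[[277.8 223.1]
 [277.5 135.4]
 [278.1 300.2]]
```

View pics/w1.png

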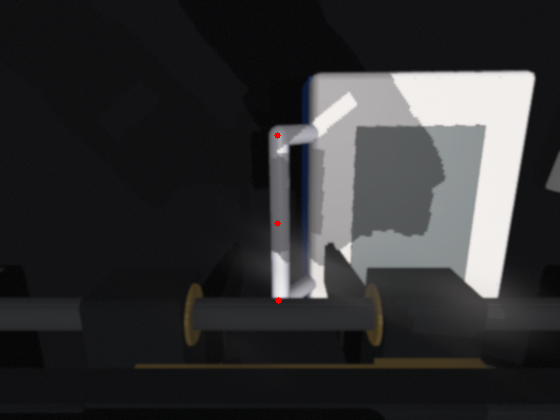

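The wrist view agrees with the estimate: the bar runs vertically at column 279, with its middle at row 223. I'm going straight down.

Emit:
jog_arm:
  deltas: "-2 -1 20 0; 0 0 25 0; 0 0 25 0; 0 0 16 0; 0 0 10 0"

```text
t: 8.47
ee_pos: [403.4, -305.5, 159.0]
ee_rot: [-3.14, -0.002, 1.687]
contact_force: [0.2, -0.8, 0.5]
grip_width: 42.4
grip_force: 0.0
```

Emit:
jog_arm:
  deltas: "0 0 0 0; 0 0 0 0; 0 0 0 0; 0 0 0 0; 0 0 0 0"
  grip: 0
  force: 15

```text
t: 8.88
ee_pos: [402.4, -307.3, 161.4]
ee_rot: [-3.139, 0.0, 1.687]
contact_force: [-28.9, -10.3, 13.2]
grip_width: 15.1
grip_force: 15.1
```

Emit:
jog_arm:
  deltas: "0 0 0 0; 0 0 0 0; 0 0 0 0; 0 0 0 0; 0 0 0 0"

```text
t: 9.3
ee_pos: [401.6, -307.4, 161.5]
ee_rot: [-3.138, 0.0, 1.686]
contact_force: [-16.5, -3.9, 8.0]
grip_width: 13.6
grip_force: 15.0
```

Emit:
jog_arm:
  deltas: "0 -1.5 -2 0; 0 3.3 -10.1 0; 0 3.8 -9.9 0; 0 4.3 -9.7 0; 0 4.9 -9.5 0"

```text
t: 9.72
ee_pos: [417.9, -305.4, 202.6]
ee_rot: [-3.141, -0.0, 1.686]
contact_force: [-1.8, -1.1, -2.2]
grip_width: 13.2
grip_force: 15.0
```

Forces are small and the bar is gripped, so I continue along the arc.

Emit:
jog_arm:
  deltas: "0 5.3 -9.2 0; 0 5.8 -8.9 0; 0 6.3 -8.6 0; 0 6.7 -8.3 0; 0 7.1 -7.9 0"

```text
t: 10.13
ee_pos: [448.0, -301.7, 245.9]
ee_rot: [-3.139, -0.0, 1.686]
contact_force: [-9.8, 0.6, 5.5]
grip_width: 13.5
grip_force: 15.0
```

Emit:
jog_arm:
  deltas: "0 7.5 -7.5 0; 0 7.9 -7.1 0; 0 8.3 -6.7 0; 0 8.6 -6.2 0; 0 8.9 -5.8 0"

```text
t: 10.55
ee_pos: [489.5, -297.1, 279.9]
ee_rot: [-3.141, 0.001, 1.685]
contact_force: [-6.0, -1.0, 5.5]
grip_width: 13.5
grip_force: 15.0
```

Emit:
jog_arm:
  deltas: "0 9.2 -5.3 0; 0 9.5 -4.8 0; 0 9.7 -4.3 0; 0 9.9 -3.8 0; 0 10.1 -3.3 0"

```text
t: 10.97
ee_pos: [538.3, -291.6, 300.9]
ee_rot: [3.141, 0.001, 1.686]
contact_force: [-3.6, -0.4, 3.8]
grip_width: 13.6
grip_force: 15.0
```

Emit:
jog_arm:
  deltas: "0 5.3 -1.5 0; 0 4.7 -1.2 0; 0 0 0 0; 0 0 0 0; 0 0 0 0"

```text
t: 11.38
ee_pos: [548.1, -290.5, 303.1]
ee_rot: [3.141, 0.001, 1.686]
contact_force: [-2.3, 0.6, 5.5]
grip_width: 13.7
grip_force: 15.0
```

```bash
python3 - <<'E'
from h import *
s=sensors.state();print(s["ee_pos"],s["contact_force"],s["grip_force"],s["grip_width"])
a=camera("scene");ma=nets.mark_of("scene","bar_mid");b=camera("side");mb=nets.mark_of("side","bar_mid")
print(ma[:2],mb[:2])
# predicted lid lines for 55/60/65 deg on the side picture
H=np.array([596.4,-285.8,114.9]);ux=np.array([.9936,.113,0]);uy=np.array([-.113,.9936,0])
o=cv2.resize(b[150:360,180:460],(800,600),interpolation=cv2.INTER_CUBIC)
for t,col in((55,(255,0,0)),(60,(0,255,0)),(65,(0,0,255))):
    r=np.radians(t)
    def P(x,y,z): return H+ux*(x*np.cos(r)+z*np.sin(r))+uy*y+np.array([0,0,-x*np.sin(r)+z*np.cos(r)])
    q=proj("side",np.array([P(0,-110,30),P(-170,-110,30),P(-170,110,30)]))
    q=((q-[180,150])*[800/280,600/210]).astype(int);cv2.polylines(o,[q],False,col,1)
cv2.imwrite("pics/l1.png",o[:,:,::-1])
E
```

```text
[ 548.11737331 -290.51686229  303.10234706] [-2.26064524  0.60447862  5.46013577] 15.012951046228409 13.665176939362928
[{'point': [234.0, 89.1], 'confidence': 0.7}] [{'point': [296.8, 206.7], 'confidence': 0.94}]
```

View pics/l1.png

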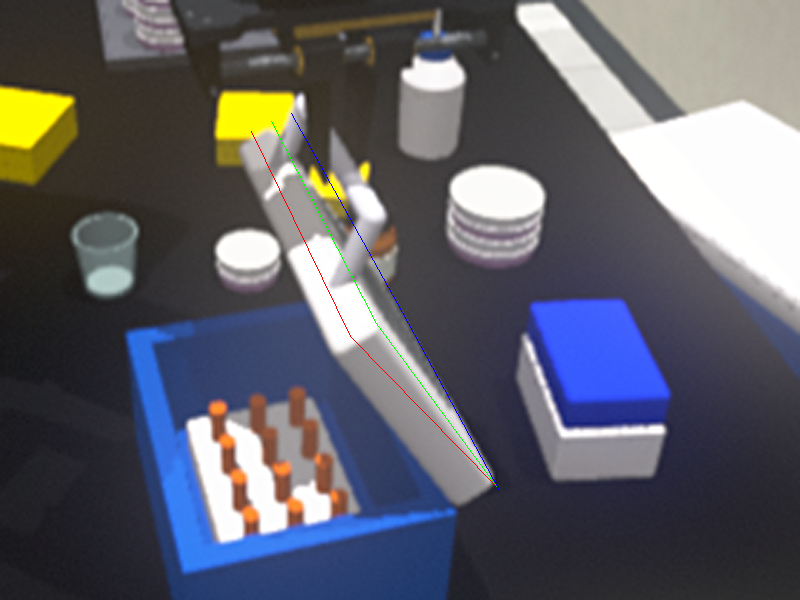

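The side view shows the lid's top edge lying on the green 60° line (corner near crop px (378,325)). The bar has also travelled the 148 mm that 60° calls for. Everything is steady and the bystanders are untouched, so I'm handing in.

```bash
python3 -c "
from workcell import workorder
print(workorder.close_job())"
```

```text
the job is handed in; nothing more can be done
None
```

The yellow case is folded shut and flush in its place, and the cool box lid is held by its bar at about 60° (read from the side camera and bar travel); the job is handed in, with no verdict returned.

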